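Re-hang the lift-off door on the other dust intake

TASK

The suction is wanted at the dust intake box that is blanked off: pinch together the two sprung hinge-pin tabs on top of its door, lift the door straight off, and hang it on the other, empty box, lowering it until it is fully home in the bracket and letting both pins spring out under the lips. That bracket is clamped on by hand and stands a little forward or back and higher or lower than listed, so find the slots by feel; never press the door on either box or bracket with more than 25 N, and leave the tools and stones lying around as they are.

Things in the scene. Friction and masses are not known exactly. Their poses are not given: they have to be found in the camera images.
- door_grip (a point): Grasp point of the loose door, 33 mm above its hinge axis, midway between two upright steel thumb tabs to pinch along y from above. Each tab: 14 mm along x, 6 thick, from 8 to 50 mm above the axis; outer faces 60 mm apart at rest, 38 fully pinched, a fixed dark block between. 40 mm clear beside each tab. x = across the panel, y = along the hinge, z = up.
- door_axis (a point): Middle of the door's hinge tube, on its axis; axes as door_grip. Steel tube 14 mm across, 164 long, with a coaxial 8 mm pin sprung outwards at each end. Below it hangs the aluminium panel, 130 mm wide, 4 to 8 thick, reaching 115 mm below the axis. The door weighs 0.3 to 0.5 kg in all.
- pin_l (a joint): Draw of the sprung pin at the door's +y end, m: 0 = fully out, 12 mm beyond the tube's end; 0.011 = pinched fully in. Its spring takes 3 N at 0 and 8.5 N at 0.011; a pinch of 20 to 40 N holds both pins in and carries the door.
- pin_r (a joint): The same for the sprung pin at the door's -y end.
- shut_box_seat (a point): Where the hinge axis lies at the start, midway between the first box's two slots, 135 mm above the bench. x = out of the box's mouth, y = along the hinge, z = up. Lips catch the sprung-out pins from above; with both drawn over 7 mm the door lifts straight up. To move it sideways lift it 140 mm, so that the panel clears the bracket (top 14 mm above the axis).
- shut_box: First intake box, fixed: grey sheet steel, 190 mm wide, 120 deep, 100 high, spout at the back. Origin on the bench below shut_box_seat; axes as there. The box lies behind (-x), its open mouth 30 mm behind the origin, and carries a steel bracket with two slots at hinge height.
- open_box: Second intake box, same build and axes, empty. Its bracket's slots, 72 to 99 mm either way along y, are open at the top, 18 mm wide along x between 12 mm thick cheeks; floor 7 mm below the hinge axis, cheek and lip tops 14 mm above it. Over the outer end (87 to 99 mm) is a lip 6 mm above the axis, which the pin springs under only when the tube is down on the floor.
- open_box_seat (a point): Listed point for the hinge axis when home on the second box. The slots really stand up to 15 mm forward or back of it along x and their floors up to 5 mm higher or lower (unknown, fixed within a run; y is true). Door goes in from above, pins drawn in; play 2 mm either way in x, 4 in y. Beside the slot the tube lands on a cheek, its axis 14 to 21 mm above the real home.
- mallet: Bystander: mason's mallet, steel head 64 mm across, wooden handle, 233 mm long, lying on the bench. Leave alone.
- chisel_wide: Bystander: wooden-handled stone chisel, 225 mm long, 22 mm high, lying between the boxes. Leave alone.
- chisel_point: Bystander: all-steel point chisel, 225 mm long, 22 mm high. Leave alone.
- brush: Bystander: 200 mm dusting brush, 20 mm high. Leave alone.
- offcut: Bystander: stone offcut 70 x 50 x 35 mm. Leave alone.
- tape: Bystander: tape measure case 65 x 36 x 60 mm. Leave alone.
Things that resemble listed ones, but are neither listed nor needed, are in the scene too. What is meant by the part that bears door_grip is not orange or pink, and is the larger of those in its own colour.

How it is judged:
By the outcome, as a careful person would: the job done as asked, in the order asked, and still so for the second after the job is handed in, with the robot touching nothing.
It also fails if it takes over 72 s, if anything falls off the work surface, if the arm or the gripper's body presses on something with over 40 N, if the wrist force passes 120 N, or if a joint passes its speed limit or range.

ROBOT

A 6-joint arm with a two-finger parallel gripper is mounted at the origin on the work surface. World frame = base frame: x ahead of the robot, y to its left, z up, the work surface at z = 0. Lengths are in m, angles in rad, forces in N, time in s.
With the tool pointing down it reaches from about 0.3 to 0.775 m from the base axis. Payload 14.6 kg.
Tool frame: the origin (TCP) lies midway between the tips of the shut fingers; the grasp point (between the pads) lies 19 mm behind it; z points along the fingers, y is the line along which they close (so a half turn about z gives the same grasp; the last joint's range is limited). The gripper opens to 94 mm and grips with 3 to 60 N. Pads are 16 mm wide; open, the fingers measure 119 mm over their backs; the gripper's body (75 mm by 177 mm) begins 78 mm behind the grasp point.
Start: joints at [1.093, 0.3, 1.521, -0, 1.321, -0.067], TCP at [0.22, 0.504, 0.205] pointing down, gripper open.
Joint ranges: [-3.03, 3.03], [-0.79, 2.21], [0.23, 2.52], [-1.04, 4.18], [0, 3.07], [-2.55, 2.55]. Speed limits (rad/s): [2.22, 2.22, 2.57, 3.14, 3.14, 3.14].

INTERFACE

Orientations are given as [roll, pitch, yaw] about the fixed x, y, z axes, in that order (R = Rz(yaw) Ry(pitch) Rx(roll)).
In Python, from station import * gives the robot as it stands.
- The arm moves only by the tool send_rows, never from a script. Its argument "targets" is a list of rows, each an object of numbers: "x", "y", "z": the shift along the world's x, y, z in units of 0.2 m (1.0 is 0.2 m); "spin": the turn about the world's z in units of pi/2 rad (1.0 is pi/2 rad); "claw": the finger opening in mm, from 0 to 94. A call has 1 to 20 rows; each row shifts and turns the commanded pose from where the row before left it; what a row does not reach is not made up. A row lasts 1/10 s, in which the tool goes at most 50 mm and 8.59 degrees, less where a joint would pass 70% of its speed; a pose out of reach is approached as far as the arm can. A call with a number of a shift or a turn outside -1 to 1 is refused whole. A call with a gripper value outside its range is refused whole. The fingers move at their own pace and stop on an object; "force" is the grip in N (left out, the last holds). Time passes only in rows, so rows that do not move let the fingers close. It gives the time, the measured TCP pose, the force, the opening and the grip force at its end, in the units of the state.
- get_obs(): the state, without advancing time (a new reading comes with each control period).
- camera(name): name is "scene" or "top" or "wrist"; returns the picture (400x640x3 uint8, blue, green, red); there is no depth.
- camera_model(name): a dict with "fovy" (degrees; the focal length in pixels is half the picture's height over the tangent of half this angle, whatever the lens; pixels are square), "cx", "cy" (the principal point, pixels), "dist" ([k1, k2, p1, p2, k3] as OpenCV has them; the pictures are not rectified), "T" (4x4, takes a point from camera to world coordinates). Camera axes: x right, y down, z forward; pixel columns grow to the right and rows downward; lengths in m; the calibration is good to about 2 mm. A picture is of the moment at which its call begins: read the wrist's pose just before it. camera_model takes no time and is no camera call; for the wrist camera it gives the pose at the moment of the call.
- hand_in(): hands the job in; it is judged then, once.
The state is a dict: "time_s": time; "qpos": joint angles; "joint_vel": joint speeds; "tau": joint torques, N m; "ee_pos": TCP position; "eef_rot": TCP orientation; "force": force on the tool from outside, world axes, zero at the start; "moment": the same for the moment, N m; "grip_width": finger opening in m; "grip_force": force on a finger pad.
Only numpy, scipy, OpenCV 4.12 (cv2) and the standard library are available. Lean on these libraries where they do the work, as an engineer would, in place of code of your own. Each camera call takes 0.05 s, during which the arm holds its last target. There are 200 camera calls.

## Working session

There is one attempt and no reset: what is moved stays moved. The work goes in short steps, Python scripts to look and compute and a tool call to move; the robot and the scene stay as the last step left them, time stands still between calls to the robot, and variables do not carry over. Pictures are saved under pics/ and viewed, at most 10 in all, crops included, and the job is handed in when it is done.

Besides the shell and the picture viewer there is one more tool, called as name(argument=value, ...) on one line, values as JSON. send_rows: Moves the arm, as the interface text tells. Its arguments: {"type":"object","properties":{"targets":{"type":"array"},"force":{"type":"number"}},"required":["targets"]}

```bash
mkdir -p pics; python3 - <<'E'
from station import *
import cv2
o=get_obs();print(o)
for n in("scene","top"):
    cv2.imwrite(f"pics/{n}0.png",camera(n)); m=camera_model(n); print(n,m)
E
```

```text
{'time_s': 0.0, 'qpos': array([ 1.09339287e+00,  3.00484414e-01,  1.52161568e+00,  1.55087720e-05,
        1.32070953e+00, -6.65873649e-02]), 'joint_vel': array([-0.00148562,  0.0007662 , -0.00048247,  0.00090523, -0.00106025,
       -0.00016263]), 'tau': array([-1.48707895e-03, -5.31819069e+01, -3.52727044e+01,  7.07728160e-02,
        2.44903058e-02, -1.03759503e-04]), 'ee_pos': array([0.21951023, 0.50399114, 0.2048644 ]), 'eef_rot': array([-3.14037937e+00, -9.59637058e-05,  2.73077266e+00]), 'force': array([ 0.15718326, -0.6561559 ,  0.27447093]), 'moment': array([-0.01379054, -0.00145824, -0.01999689]), 'grip_force': 0.0, 'grip_width': 0.09374986443754323}
scene {'fovy': 49.0050548547234, 'cx': 318.0076167587726, 'cy': 196.87331704314585, 'dist': array([-0.05369888,  0.        ,  0.        ,  0.        ,  0.        ]), 'T': array([[-5.19825448e-01,  6.86665303e-01, -5.08204944e-01,
         1.08544264e+00],
       [ 8.54272453e-01,  4.18033789e-01, -3.08976258e-01,
         3.75049645e-01],
       [ 2.83562641e-04, -5.94759206e-01, -8.03903854e-01,
         1.10991237e+00],
       [ 0.00000000e+00,  0.00000000e+00,  0.00000000e+00,
         1.00000000e+00]])}
top {'fovy': 46.034026848726946, 'cx': 317.84180599443295, 'cy': 202.89771336053585, 'dist': array([0.02790251, 0.        , 0.        , 0.        , 0.        ]), 'T': array([[-0.00847704, -0.98643801,  0.1639152 ,  0.28563196],
       [-0.99980992,  0.00548291, -0.01871014, -0.0109039 ],
       [ 0.01755766, -0.16404265, -0.98629698,  1.30524604],
       [ 0.        ,  0.        ,  0.        ,  1.        ]])}
```

View pics/scene0.png

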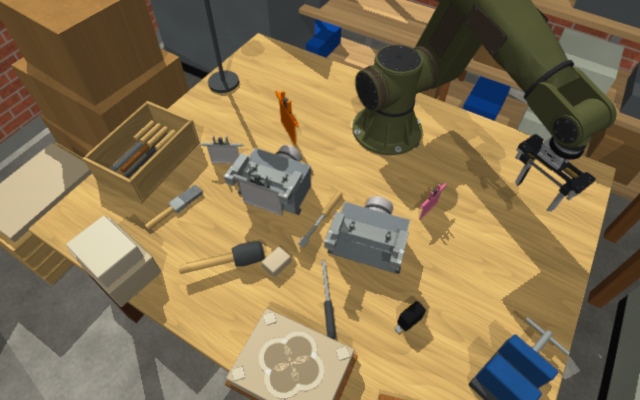

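View pics/top0.png

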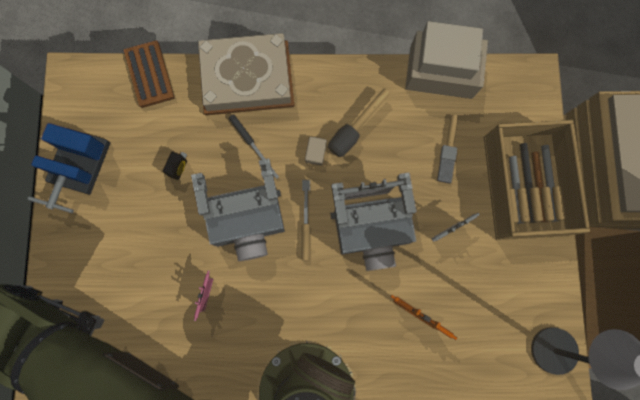

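The scene picture shows two grey boxes, at (268,180) and (368,232). Door-like things are grey at (222,150), orange at (287,115) and pink at (432,198), plus possibly one on the box at (265,185). I'll enlarge the boxes and the grey candidates.

```bash
python3 - <<'E'
import cv2,numpy as np
s=cv2.imread("pics/scene0.png");t=cv2.imread("pics/top0.png")
a=cv2.resize(s[125:285,195:425],None,fx=3.4,fy=3.4,interpolation=cv2.INTER_CUBIC)
b=cv2.resize(t[160:275,185:485],None,fx=2.66,fy=2.66,interpolation=cv2.INTER_CUBIC)
cv2.imwrite("pics/a.png",a);cv2.imwrite("pics/b.png",b);print(a.shape,b.shape)
E
```

```text
(544, 782, 3) (306, 798, 3)
```

View pics/a.png

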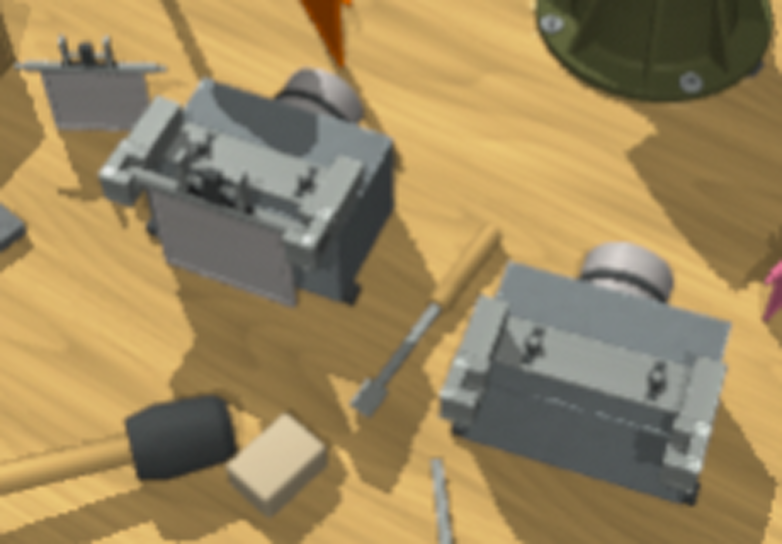

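View pics/b.png

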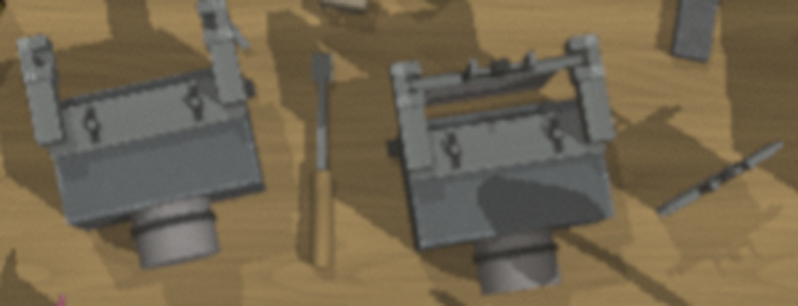

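Candidates in the scene picture: orange (287,115) and pink (432,198) are excluded by colour. The small grey door standing free at (222,150), top picture (455,227), is the smaller of the greys. The grey door on the box at scene (265,187), top picture (375,187), is larger and sits in the bracket of the blanked-off box, so it is the one meant. The crops confirm this: its tabs are at b.png (471,70) and (530,62). The other box (top picture (240,210)) is empty. Next, rough positions.

```bash
cat > h.py <<'E'
import cv2,numpy as np
from station import *
def ray(m,px):
    f=200/np.tan(np.radians(m["fovy"]/2)); K=np.array([[f,0,m["cx"]],[0,f,m["cy"]],[0,0,1]])
    u=cv2.undistortPoints(np.array(px,float).reshape(-1,1,2),K,np.array(m["dist"])).reshape(-1,2)
    d=np.c_[u,np.ones(len(u))]@m["T"][:3,:3].T
    return m["T"][:3,3],d
def plane(m,px,z):
    c,d=ray(m,px); return c+d*((z-c[2])/d[:,2])[:,None]
def tri(m1,p1,m2,p2):
    c1,d1=ray(m1,[p1]);c2,d2=ray(m2,[p2]);A=np.c_[d1[0],-d2[0]]
    s=np.linalg.lstsq(A,c2-c1,rcond=None)[0];a=c1+s[0]*d1[0];b=c2+s[1]*d2[0]
    return (a+b)/2,np.linalg.norm(a-b)
def proj(m,P):
    f=200/np.tan(np.radians(m["fovy"]/2)); K=np.array([[f,0,m["cx"]],[0,f,m["cy"]],[0,0,1]])
    R=m["T"][:3,:3].T; return cv2.projectPoints(np.array(P,float).reshape(-1,1,3),cv2.Rodrigues(R)[0],-R@m["T"][:3,3],K,np.array(m["dist"]))[0].reshape(-1,2)
E
python3 - <<'E'
from h import *
np.set_printoptions(precision=4,suppress=True)
m=camera_model("top")
c=lambda L:[(185+x/2.66,160+y/2.66) for x,y in L]
print(plane(m,c([(471,70),(530,62)]),.185))
print(plane(m,c([(412,85),(590,60)]),.137))
print("shut top back",plane(m,c([(418,248),(610,215)]),.1))
print("open top back",plane(m,c([(72,227),(264,188)]),.1))
print("open arms",plane(m,c([(36,38),(215,0)]),.149))
print("shut arms",plane(m,c([(403,63),(585,38)]),.149))
w=camera_model("wrist");o=get_obs();print(w["T"],w["fovy"])
from scipy.spatial.transform import Rotation as R
Rt=R.from_euler("xyz",o["eef_rot"]).as_matrix();print(Rt.T@(w["T"][:3,3]-o["ee_pos"]),Rt.T@w["T"][:3,:3])
E
```

```text
[[ 0.5121 -0.14    0.185 ]
 [ 0.5192 -0.1942  0.185 ]]
[[ 0.5075 -0.089   0.137 ]
 [ 0.5309 -0.2595  0.137 ]]
shut top back [[ 0.3554 -0.0947  0.1   ]
 [ 0.3859 -0.2806  0.1   ]]
open top back [[0.378  0.2362 0.1   ]
 [0.4141 0.0531 0.1   ]]
open arms [[0.5519 0.2648 0.149 ]
 [0.5882 0.0974 0.149 ]]
shut arms [[ 0.5264 -0.0801  0.149 ]
 [ 0.5497 -0.253   0.149 ]]
[[ 0.399   0.8825  0.2491  0.1466]
 [ 0.917  -0.3837 -0.1093  0.5357]
 [-0.0009  0.2721 -0.9623  0.3851]
 [ 0.      0.      0.      1.    ]] 64.59605481401607
[ 0.0795 -0.0003 -0.1801] [[ 0.0004 -0.9623 -0.2722]
 [ 1.      0.0004  0.0002]
 [-0.0001 -0.2722  0.9623]]
```

send_rows(targets=[{"z": 0.12, "x": 0.1, "y": -0.1, "spin": 0.04}, {"z": 0.12, "x": 0.15, "y": -0.15, "spin": 0.04}, {"z": 0.12, "x": 0.15, "y": -0.18, "spin": 0.04}, {"z": 0.12, "x": 0.16, "y": -0.18, "spin": 0.04}, {"x": 0.16, "y": -0.18, "spin": 0.04}, {"x": 0.16, "y": -0.18, "spin": 0.04}, {"x": 0.16, "y": -0.18, "spin": 0.04}, {"x": 0.16, "y": -0.18, "spin": 0.04}, {"x": 0.15, "y": -0.18, "spin": 0.04}, {"x": 0.15, "y": -0.16, "spin": 0.034}, {"x": 0}, {"x": 0}, {"x": 0}])

```text
schema error: expected keys x, y, z, spin, claw
```

```bash
python3 - <<'E'
from h import *
import pickle
o=get_obs();m=camera_model("wrist");im=camera("wrist")
print(o["ee_pos"],o["eef_rot"],o["qpos"],o["time_s"])
pickle.dump(m,open("w1.pkl","wb"));cv2.imwrite("pics/w1.png",im)
E
```

```text
[0.21952498 0.5040404  0.20495312] [-3.14057763e+00 -8.05250298e-05  2.73079332e+00] [ 1.09341136e+00  3.00408309e-01  1.52150460e+00  1.32215492e-05
  1.32069788e+00 -6.65889605e-02] 0.1
```

View pics/w1.png

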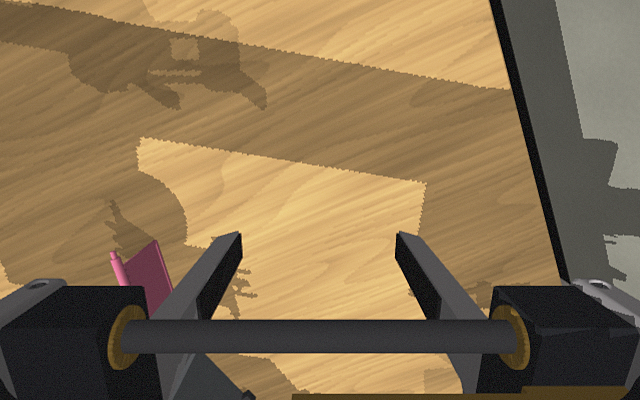

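The move was refused because every key must be given, so that picture only shows the fingers (tips near (240,235) and (397,235)) over bare bench. I'll resend with all keys.

send_rows(targets=[{"z": 0.12, "x": 0.1, "y": -0.1, "spin": 0.04, "claw": 94}, {"z": 0.12, "x": 0.15, "y": -0.15, "spin": 0.04, "claw": 94}, {"z": 0.12, "x": 0.15, "y": -0.18, "spin": 0.04, "claw": 94}, {"z": 0.12, "x": 0.16, "y": -0.18, "spin": 0.04, "claw": 94}, {"z": 0, "x": 0.16, "y": -0.18, "spin": 0.04, "claw": 94}, {"z": 0, "x": 0.16, "y": -0.18, "spin": 0.04, "claw": 94}, {"z": 0, "x": 0.16, "y": -0.18, "spin": 0.04, "claw": 94}, {"z": 0, "x": 0.16, "y": -0.18, "spin": 0.04, "claw": 94}, {"z": 0, "x": 0.15, "y": -0.18, "spin": 0.04, "claw": 94}, {"z": 0, "x": 0, "y": -0.16, "spin": 0.034, "claw": 94}, {"z": 0, "x": 0, "y": 0, "spin": 0, "claw": 94}, {"z": 0, "x": 0, "y": 0, "spin": 0, "claw": 94}, {"z": 0, "x": 0, "y": 0, "spin": 0, "claw": 94}])

```text
time_s: 1.45
ee_pos: [0.4856, 0.1754, 0.2985]
eef_rot: [3.141, 0.0, -2.933]
force: [-0.5, -0.7, 0.1]
grip_width: 0.0942
grip_force: 0.0
```

```bash
python3 - <<'E'
from h import *
import pickle
o=get_obs();m=camera_model("wrist");im=camera("wrist")
print(o["ee_pos"],o["eef_rot"],o["qpos"],o["time_s"])
pickle.dump(m,open("w1.pkl","wb"));cv2.imwrite("pics/w2.png",im)
cv2.imwrite("pics/w2v.png",cv2.resize(im,None,fx=1.25,fy=1.25))
E
```

```text
[0.48562649 0.17539653 0.2985485 ] [ 3.14143545e+00  1.93670261e-05 -2.93329768e+00] [ 2.75570002e-01  1.68578963e-01  1.46794387e+00  1.55886565e-04
  1.50503993e+00 -1.50353155e+00] 1.45
```

View pics/w2v.png

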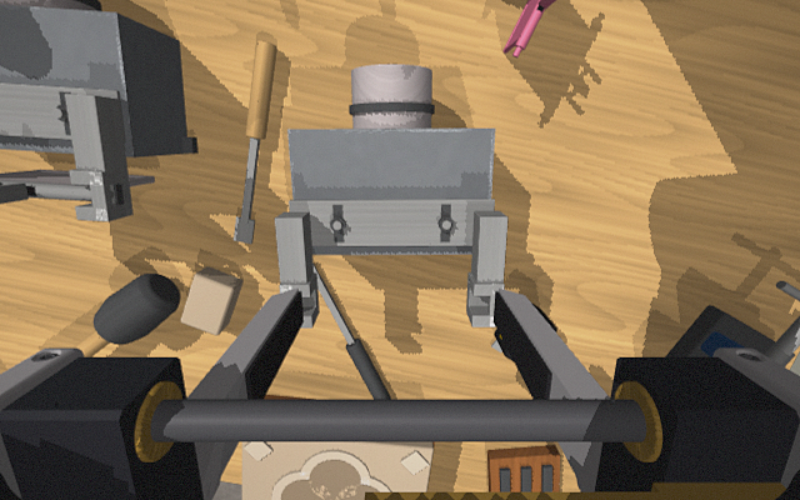

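Wrist picture: the open box's bracket arms are at viewed (295,265) and (487,265). Its slots, near (300,300) and (483,300), are half hidden by the fingertips. I'll shift 60 mm forward for a clean view.

send_rows(targets=[{"z": 0, "x": 0.15, "y": 0, "spin": 0, "claw": 94}, {"z": 0, "x": 0.15, "y": 0, "spin": 0, "claw": 94}, {"z": 0, "x": 0, "y": 0, "spin": 0, "claw": 94}, {"z": 0, "x": 0, "y": 0, "spin": 0, "claw": 94}])

```text
time_s: 1.9
ee_pos: [0.5456, 0.1754, 0.2979]
eef_rot: [3.142, -0.001, -2.933]
force: [-0.6, 0.2, 0.5]
grip_width: 0.094
grip_force: 0.0
```

```bash
python3 - <<'E'
from h import *
import pickle
o=get_obs();m=camera_model("wrist");im=camera("wrist")
print(o["ee_pos"],o["eef_rot"],o["time_s"])
pickle.dump(m,open("w3.pkl","wb"));cv2.imwrite("pics/w3.png",im)
p=proj(m,[[.57,.18,.149],[.5519,.2648,.149],[.5882,.0974,.149],[.378,.2362,.1],[.414,.0531,.1]]);print(p)
c=im[40:240,190:450];cv2.imwrite("pics/w3c.png",cv2.resize(c,None,fx=3,fy=3,interpolation=cv2.INTER_CUBIC))
E
```

```text
[0.54557811 0.17540344 0.29793529] [ 3.14150967e+00 -1.10957236e-03 -2.93272581e+00] 1.9
[[317.85790129 210.28463479]
 [397.36125101 210.20343131]
 [240.3520828  210.8509106 ]
 [404.97315673  42.38503127]
 [233.41562772  39.53757704]]
```

View pics/w3c.png

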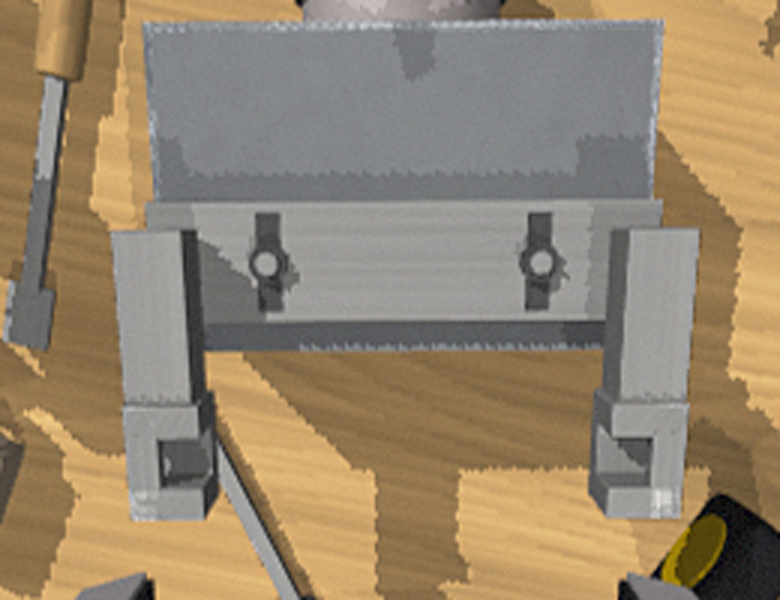

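The crop w3c shows both slots clearly. Slot rows run 438–487 and cheeks 405–518; the lip edges are at columns 158 and 651. I'll refine these edges and cast them.

```bash
python3 - <<'E'
from h import *
import pickle
m=pickle.load(open("w3.pkl","rb"));im=cv2.imread("pics/w3.png",0).astype(float)
g=cv2.GaussianBlur(im,(3,3),0)
def edges(p,n):
    d=np.diff(p); 
    return [(round(i+.5,1),round(d[i])) for i in range(1,len(d)-1) if abs(d[i])>6 and abs(d[i])>=abs(d[i-1]) and abs(d[i])>abs(d[i+1])] 
L=[(r+170,s) for r,s in edges(g[170:220,245:257].mean(1),0)];R=[(r+170,s) for r,s in edges(g[170:220,393:404].mean(1),0)]
print(L,R)
print([(c+225,s) for c,s in edges(g[189:199,225:265].mean(0),0)],[(c+380,s) for c,s in edges(g[189:199,380:425].mean(0),0)])
np.set_printoptions(precision=4,suppress=True)
k=lambda L:[(190+(x)/3,40+(y)/3) for x,y in L]
P=k([(158,462),(651,462),(185,438),(625,438),(185,487),(622,487),(125,405),(688,405),(132,518),(681,518)])
for z in(.144,.149,.154):
    q=plane(m,P,z);print(z,np.linalg.norm(q[0]-q[1]),np.linalg.norm(q[2]-q[4]),np.linalg.norm(q[6]-q[7]),np.linalg.norm(q[8]-q[9]),"mid",(q[0]+q[1])/2,q[2:6].mean(0),"yaw",[np.arctan2(a[0],-a[1]) for a in (q[0]-q[1],q[2]-q[3],q[4]-q[5],q[8]-q[9]) for a in [a*np.sign(-a[1])]])
q=plane(m,k([(143,22),(663,20)]),.1);print(q,np.linalg.norm(q[0]-q[1]))
E
```

```text
[(175.5, 17), (185.5, -24), (197.5, -11), (202.5, 25), (212.5, 11)] [(171.5, -7), (174.5, 15), (185.5, -28), (187.5, 6), (193.5, 7), (196.5, -14), (202.5, 25), (213.5, 9)]
[(242.5, -43), (244.5, 22), (246.5, -13), (258.5, 10), (262.5, 43)] [(385.5, -19), (388.5, 24), (398.5, -8), (406.5, 31), (417.5, -27)]
0.144 0.17933950592890235 0.01845518249761254 0.2014138396067398 0.20306656072993984 mid [0.5517 0.1839 0.144 ] [0.552  0.1839 0.144 ] yaw [np.float64(0.2092177438452487), np.float64(0.2092187819468015), np.float64(0.20921663322863954), np.float64(0.20921527592483366)]
0.149 0.17665599855196706 0.018179032420592375 0.19840002777759483 0.20002801877062548 mid [0.5505 0.1835 0.149 ] [0.5508 0.1835 0.149 ] yaw [np.float64(0.20921774384524872), np.float64(0.20921878194680135), np.float64(0.2092166332286396), np.float64(0.20921527592483416)]
0.154 0.1739724911750318 0.017902882343572214 0.19538621594844982 0.19698947681131118 mid [0.5492 0.1832 0.154 ] [0.5495 0.1831 0.154 ] yaw [np.float64(0.20921774384524872), np.float64(0.2092187819468013), np.float64(0.20921663322863976), np.float64(0.20921527592483405)]
[[0.4207 0.0587 0.1   ]
 [0.3807 0.2438 0.1   ]] 0.18940361044427387
```

send_rows(targets=[{"z": 0, "x": -0.03, "y": -0.215, "spin": -0.006, "claw": 94}, {"z": 0, "x": -0.03, "y": -0.215, "spin": -0.006, "claw": 94}, {"z": 0, "x": -0.03, "y": -0.215, "spin": -0.006, "claw": 94}, {"z": 0, "x": -0.03, "y": -0.215, "spin": -0.005, "claw": 94}, {"z": 0, "x": -0.03, "y": -0.215, "spin": -0.005, "claw": 94}, {"z": 0, "x": -0.03, "y": -0.215, "spin": -0.005, "claw": 94}, {"z": 0, "x": -0.03, "y": -0.215, "spin": -0.005, "claw": 94}, {"z": 0, "x": -0.02, "y": -0.215, "spin": -0.005, "claw": 94}, {"z": 0, "x": 0, "y": 0, "spin": 0, "claw": 94}, {"z": 0, "x": 0, "y": 0, "spin": 0, "claw": 94}, {"z": 0, "x": 0, "y": 0, "spin": 0, "claw": 94}])

```text
time_s: 3.05
ee_pos: [0.4999, -0.1681, 0.2989]
eef_rot: [-3.142, 0.001, -3.0]
force: [0.7, -0.1, 0.5]
grip_width: 0.0941
grip_force: 0.0
```

```bash
python3 - <<'E'
from h import *
import pickle
o=get_obs();m=camera_model("wrist");im=camera("wrist")
print(o["ee_pos"],o["eef_rot"],o["time_s"])
pickle.dump(m,open("w4.pkl","wb"));cv2.imwrite("pics/w4.png",im)
c=im[40:240,190:450];cv2.imwrite("pics/w4c.png",cv2.resize(c,None,fx=3,fy=3,interpolation=cv2.INTER_CUBIC))
E
```

```text
[ 0.49985194 -0.16809287  0.29888151] [-3.14150279e+00  5.52327219e-04 -2.99973330e+00] 3.05
```

View pics/w4c.png

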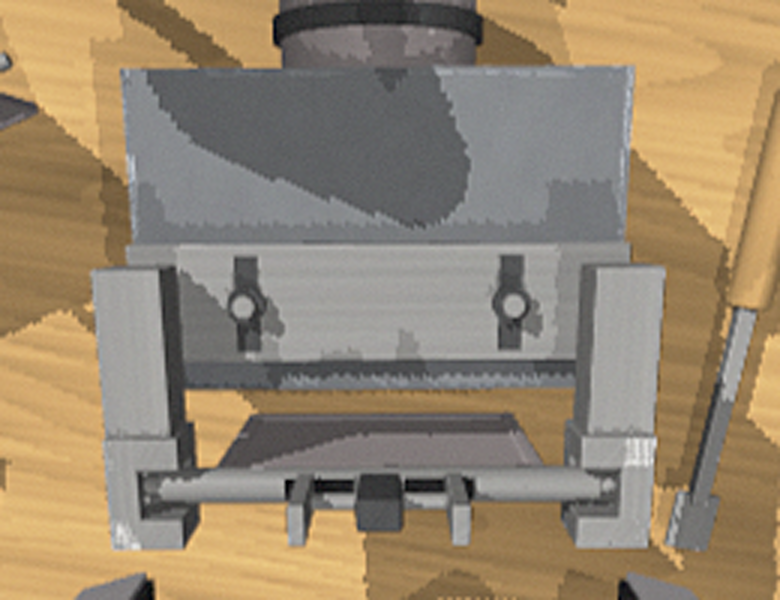

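Crop w4c shows the door seated in the shut box. Tab tops are at about (298,525) and (459,525), the block at (380,500), the lip edges at columns 138 and 620, and the slot rows about 470–519.

```bash
python3 - <<'E'
from h import *
import pickle
np.set_printoptions(precision=4,suppress=True)
m=pickle.load(open("w4.pkl","rb"))
k=lambda L:[(190+x/3,40+y/3) for x,y in L]
q=plane(m,k([(138,495),(620,495),(110,548),(649,548),(160,470),(600,470)]),.149)
print("lips",np.linalg.norm(q[0]-q[1]),q[:2].mean(0),"outer",np.linalg.norm(q[2]-q[3]),q[2:4].mean(0))
for i in(0,2,4):
    a=q[i+1]-q[i];print("yaw",np.arctan2(-a[0],a[1]))
t=plane(m,k([(288,545),(470,545),(288,507),(470,507)]),.185);print(t,t.mean(0),np.linalg.norm(t[0]-t[1]),np.linalg.norm(t[0]-t[2]))
b=plane(m,k([(178,487),(598,487)]),.142);print("tube top",b.mean(0),b[1]-b[0])
E
```

```text
lips 0.17493451295135024 [ 0.5193 -0.1676  0.149 ] outer 0.1987810244656704 [ 0.5395 -0.1645  0.149 ]
yaw 0.14225486608098506
yaw 0.1422588881264424
yaw 0.14225301563426007
[[ 0.5298 -0.1961  0.185 ]
 [ 0.5213 -0.1369  0.185 ]
 [ 0.5168 -0.1975  0.185 ]
 [ 0.5084 -0.1391  0.185 ]] [ 0.5191 -0.1674  0.185 ] 0.059744252545444146 0.013075213420643456
tube top [ 0.5179 -0.1645  0.142 ] [-0.022   0.1537  0.    ]
```

send_rows(targets=[{"z": 0, "x": 0.096, "y": 0.003, "spin": 0, "claw": 94}, {"z": -0.15, "x": 0, "y": 0, "spin": 0, "claw": 94}, {"z": -0.15, "x": 0, "y": 0, "spin": 0, "claw": 94}, {"z": -0.15, "x": 0, "y": 0, "spin": 0, "claw": 94}, {"z": -0.1, "x": 0, "y": 0, "spin": 0, "claw": 94}, {"z": -0.1, "x": 0, "y": 0, "spin": 0, "claw": 94}, {"z": -0.06, "x": 0, "y": 0, "spin": 0, "claw": 94}, {"z": -0.035, "x": 0, "y": 0, "spin": 0, "claw": 94}, {"z": 0, "x": 0, "y": 0, "spin": 0, "claw": 94}, {"z": 0, "x": 0, "y": 0, "spin": 0, "claw": 94}, {"z": 0, "x": 0, "y": 0, "spin": 0, "claw": 94}], force=32)

```text
time_s: 4.2
ee_pos: [0.5194, -0.1689, 0.1504]
eef_rot: [-3.141, 0.001, -3.001]
force: [0.2, 0.0, -0.2]
grip_width: 0.0938
grip_force: 0.0
```

send_rows(targets=[{"z": 0, "x": 0, "y": 0.006, "spin": 0, "claw": 94}, {"z": 0, "x": 0, "y": 0, "spin": 0, "claw": 60}, {"z": 0, "x": 0, "y": 0, "spin": 0, "claw": 50}, {"z": 0, "x": 0, "y": 0, "spin": 0, "claw": 36}, {"z": 0, "x": 0, "y": 0, "spin": 0, "claw": 30}, {"z": 0, "x": 0, "y": 0, "spin": 0, "claw": 30}, {"z": 0, "x": 0, "y": 0, "spin": 0, "claw": 30}, {"z": 0, "x": 0, "y": 0, "spin": 0, "claw": 30}, {"z": 0, "x": 0, "y": 0, "spin": 0, "claw": 30}, {"z": 0, "x": 0, "y": 0, "spin": 0, "claw": 30}])

```text
time_s: 5.2
ee_pos: [0.5191, -0.1675, 0.1496]
eef_rot: [3.141, 0.0, -3.001]
force: [-0.4, 1.8, 2.1]
grip_width: 0.0368
grip_force: 32.0
```

Fully pinched. I'll lift gently first.

send_rows(targets=[{"z": 0.02, "x": 0, "y": 0, "spin": 0, "claw": 30}, {"z": 0.02, "x": 0, "y": 0, "spin": 0, "claw": 30}, {"z": 0.02, "x": 0, "y": 0, "spin": 0, "claw": 30}, {"z": 0, "x": 0, "y": 0, "spin": 0, "claw": 30}])

```text
time_s: 5.6
ee_pos: [0.5192, -0.1677, 0.1621]
eef_rot: [-3.141, 0.001, -3.001]
force: [0.2, 0.0, -3.2]
grip_width: 0.0373
grip_force: 32.0
```

send_rows(targets=[{"z": 0.08, "x": 0, "y": 0, "spin": 0, "claw": 30}, {"z": 0.12, "x": 0, "y": 0, "spin": 0, "claw": 30}, {"z": 0.15, "x": 0, "y": 0, "spin": 0, "claw": 30}, {"z": 0.15, "x": 0, "y": 0, "spin": 0, "claw": 30}, {"z": 0.13, "x": 0, "y": 0, "spin": 0, "claw": 30}, {"z": 0.1, "x": 0, "y": 0, "spin": 0, "claw": 30}, {"z": 0.05, "x": 0, "y": 0, "spin": 0, "claw": 30}, {"z": 0, "x": 0, "y": 0, "spin": 0, "claw": 30}, {"z": 0, "x": 0, "y": 0, "spin": 0, "claw": 30}])

```text
time_s: 6.5
ee_pos: [0.5189, -0.1675, 0.3163]
eef_rot: [3.141, -0.001, -3.001]
force: [-0.2, -0.5, -4.5]
grip_width: 0.0371
grip_force: 32.0
```

```bash
python3 - <<'E'
from h import *
import pickle
o=get_obs();m=camera_model("wrist");im=camera("wrist")
print(o["ee_pos"],o["force"],o["moment"],o["grip_width"],o["time_s"])
pickle.dump(m,open("w5.pkl","wb"));cv2.imwrite("pics/w5.png",im)
cv2.imwrite("pics/w5c.png",cv2.resize(im[100:320,140:500],None,fx=2.2,fy=2.2,interpolation=cv2.INTER_CUBIC))
E
```

```text
[ 0.51885602 -0.16752365  0.31630569] [-0.17599543 -0.47641189 -4.51913081] [0.09693329 0.0003727  0.03024835] 0.037073916615906546 6.5
```

View pics/w5c.png

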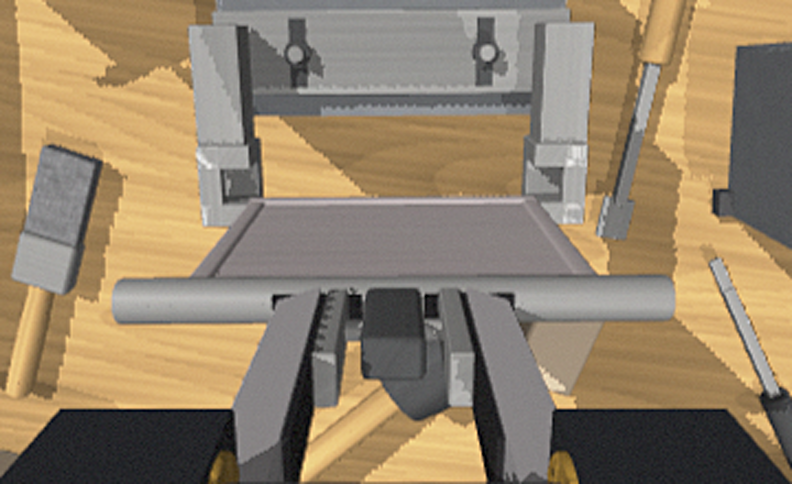

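The door hangs level with its pins drawn in: the tube spans (113,300) to (675,300) and the shut box's slots are empty. I'll check where the tube lies relative to the TCP in the same camera.

```bash
python3 - <<'E'
from h import *
import pickle
np.set_printoptions(precision=4,suppress=True)
m=pickle.load(open("w5.pkl","rb"))
q=plane(m,[(140+x/2.2,100+y/2.2) for x,y in [(113,301),(675,300)]],.3163-.0146)
yaw=.1416;d=q.mean(0)-[.5189,-.1675,.3017]
print(q,np.linalg.norm(q[0]-q[1]),"along x",d[0]*np.cos(yaw)+d[1]*np.sin(yaw),"y",-d[0]*np.sin(yaw)+d[1]*np.cos(yaw))
a=q[1]-q[0];print(np.arctan2(-a[0],a[1]))
E
```

```text
[[ 0.5313 -0.2506  0.3017]
 [ 0.5073 -0.0834  0.3017]] 0.16892234612201218 along x 0.00047131858124879766 y 0.0004113579311076319
0.14252487510544362
```

send_rows(targets=[{"z": 0, "x": 0.01, "y": 0.1, "spin": 0.004, "claw": 30}, {"z": 0, "x": 0.015, "y": 0.15, "spin": 0.004, "claw": 30}, {"z": 0, "x": 0.015, "y": 0.18, "spin": 0.004, "claw": 30}, {"z": 0, "x": 0.015, "y": 0.2, "spin": 0.004, "claw": 30}, {"z": 0, "x": 0.015, "y": 0.2, "spin": 0.004, "claw": 30}, {"z": 0, "x": 0.015, "y": 0.2, "spin": 0.004, "claw": 30}, {"z": 0, "x": 0.015, "y": 0.2, "spin": 0.004, "claw": 30}, {"z": 0, "x": 0.015, "y": 0.18, "spin": 0.004, "claw": 30}, {"z": 0, "x": 0.015, "y": 0.15, "spin": 0.004, "claw": 30}, {"z": 0, "x": 0.015, "y": 0.12, "spin": 0.004, "claw": 30}, {"z": 0, "x": 0.011, "y": 0.075, "spin": 0.0035, "claw": 30}, {"z": 0, "x": 0, "y": 0, "spin": 0, "claw": 30}, {"z": 0, "x": 0, "y": 0, "spin": 0, "claw": 30}, {"z": 0, "x": 0, "y": 0, "spin": 0, "claw": 30}, {"z": 0, "x": 0, "y": 0, "spin": 0, "claw": 30}])

```text
time_s: 8.05
ee_pos: [0.5503, 0.1825, 0.3176]
eef_rot: [-3.142, 0.0, -2.934]
force: [0.1, 0.2, -4.6]
grip_width: 0.037
grip_force: 32.0
```

send_rows(targets=[{"z": -0.05, "x": -0.002, "y": 0.002, "spin": 0, "claw": 30}, {"z": -0.12, "x": 0, "y": 0, "spin": 0, "claw": 30}, {"z": -0.14, "x": 0, "y": 0, "spin": 0, "claw": 30}, {"z": -0.14, "x": 0, "y": 0, "spin": 0, "claw": 30}, {"z": -0.12, "x": 0, "y": 0, "spin": 0, "claw": 30}, {"z": -0.07, "x": 0, "y": 0, "spin": 0, "claw": 30}, {"z": -0.04, "x": 0, "y": 0, "spin": 0, "claw": 30}, {"z": 0, "x": 0, "y": 0, "spin": 0, "claw": 30}, {"z": 0, "x": 0, "y": 0, "spin": 0, "claw": 30}, {"z": 0, "x": 0, "y": 0, "spin": 0, "claw": 30}])

```text
time_s: 9.05
ee_pos: [0.5503, 0.1839, 0.1827]
eef_rot: [3.142, 0.002, -2.933]
force: [-0.0, -0.2, -4.9]
grip_width: 0.0373
grip_force: 32.0
```

send_rows(targets=[{"z": -0.015, "x": 0, "y": 0, "spin": 0, "claw": 30}, {"z": -0.01, "x": 0, "y": 0, "spin": 0, "claw": 30}, {"z": -0.01, "x": 0, "y": 0, "spin": 0, "claw": 30}, {"z": -0.005, "x": 0, "y": 0, "spin": 0, "claw": 30}, {"z": 0, "x": 0, "y": 0, "spin": 0, "claw": 30}])

```text
time_s: 9.55
ee_pos: [0.5498, 0.1838, 0.1733]
eef_rot: [-3.142, -0.0, -2.933]
force: [-0.3, 0.1, -4.1]
grip_width: 0.0374
grip_force: 32.0
```

send_rows(targets=[{"z": -0.005, "x": 0, "y": 0, "spin": 0, "claw": 30}, {"z": -0.005, "x": 0, "y": 0, "spin": 0, "claw": 30}, {"z": 0, "x": 0, "y": 0, "spin": 0, "claw": 30}])

```text
time_s: 9.85
ee_pos: [0.5498, 0.1838, 0.1714]
eef_rot: [-3.142, -0.0, -2.933]
force: [0.6, -0.5, -4.5]
grip_width: 0.0371
grip_force: 32.0
```

send_rows(targets=[{"z": -0.005, "x": 0, "y": 0, "spin": 0, "claw": 30}, {"z": -0.005, "x": 0, "y": 0, "spin": 0, "claw": 30}, {"z": 0, "x": 0, "y": 0, "spin": 0, "claw": 30}])

```text
time_s: 10.15
ee_pos: [0.5498, 0.1838, 0.1694]
eef_rot: [-3.142, -0.0, -2.933]
force: [-0.1, -0.9, -5.5]
grip_width: 0.0372
grip_force: 32.0
```

send_rows(targets=[{"z": -0.005, "x": 0, "y": 0, "spin": 0, "claw": 30}, {"z": -0.005, "x": 0, "y": 0, "spin": 0, "claw": 30}, {"z": 0, "x": 0, "y": 0, "spin": 0, "claw": 30}])

```text
time_s: 10.45
ee_pos: [0.5498, 0.1838, 0.1674]
eef_rot: [-3.142, -0.0, -2.933]
force: [0.0, -0.2, -4.7]
grip_width: 0.0371
grip_force: 32.0
```

send_rows(targets=[{"z": -0.005, "x": 0, "y": 0, "spin": 0, "claw": 30}, {"z": -0.005, "x": 0, "y": 0, "spin": 0, "claw": 30}, {"z": 0, "x": 0, "y": 0, "spin": 0, "claw": 30}])

```text
time_s: 10.75
ee_pos: [0.5498, 0.1838, 0.1654]
eef_rot: [-3.142, -0.0, -2.933]
force: [0.1, -0.9, -4.2]
grip_width: 0.0374
grip_force: 32.0
```

send_rows(targets=[{"z": -0.005, "x": 0, "y": 0, "spin": 0, "claw": 30}, {"z": -0.005, "x": 0, "y": 0, "spin": 0, "claw": 30}, {"z": -0.005, "x": 0, "y": 0, "spin": 0, "claw": 30}, {"z": 0, "x": 0, "y": 0, "spin": 0, "claw": 30}])

```text
time_s: 11.15
ee_pos: [0.5498, 0.1838, 0.1623]
eef_rot: [-3.142, -0.0, -2.933]
force: [0.3, 0.8, -5.1]
grip_width: 0.037
grip_force: 32.0
```

send_rows(targets=[{"z": -0.005, "x": 0, "y": 0, "spin": 0, "claw": 30}, {"z": -0.005, "x": 0, "y": 0, "spin": 0, "claw": 30}, {"z": -0.005, "x": 0, "y": 0, "spin": 0, "claw": 30}, {"z": 0, "x": 0, "y": 0, "spin": 0, "claw": 30}])

```text
time_s: 11.55
ee_pos: [0.5498, 0.1838, 0.1593]
eef_rot: [-3.142, -0.0, -2.933]
force: [0.6, -0.1, -4.3]
grip_width: 0.0372
grip_force: 32.0
```

send_rows(targets=[{"z": -0.005, "x": 0, "y": 0, "spin": 0, "claw": 30}, {"z": -0.005, "x": 0, "y": 0, "spin": 0, "claw": 30}, {"z": 0, "x": 0, "y": 0, "spin": 0, "claw": 30}])

```text
time_s: 11.85
ee_pos: [0.5498, 0.1838, 0.1574]
eef_rot: [-3.142, -0.0, -2.933]
force: [0.3, 0.3, -4.5]
grip_width: 0.0368
grip_force: 32.0
```

send_rows(targets=[{"z": -0.005, "x": 0, "y": 0, "spin": 0, "claw": 30}, {"z": -0.005, "x": 0, "y": 0, "spin": 0, "claw": 30}, {"z": 0, "x": 0, "y": 0, "spin": 0, "claw": 30}])

```text
time_s: 12.15
ee_pos: [0.5498, 0.1838, 0.1553]
eef_rot: [-3.142, -0.0, -2.933]
force: [-0.4, 0.1, -4.8]
grip_width: 0.0376
grip_force: 32.0
```

send_rows(targets=[{"z": -0.005, "x": 0, "y": 0, "spin": 0, "claw": 30}, {"z": 0, "x": 0, "y": 0, "spin": 0, "claw": 30}])

```text
time_s: 12.35
ee_pos: [0.5498, 0.1838, 0.1544]
eef_rot: [3.142, -0.0, -2.933]
force: [0.0, 0.2, -4.4]
grip_width: 0.0372
grip_force: 32.0
```

send_rows(targets=[{"z": -0.005, "x": 0, "y": 0, "spin": 0, "claw": 30}, {"z": 0, "x": 0, "y": 0, "spin": 0, "claw": 30}])

```text
time_s: 12.55
ee_pos: [0.5499, 0.1838, 0.1536]
eef_rot: [3.142, 0.0, -2.933]
force: [0.1, 0.2, -4.8]
grip_width: 0.0372
grip_force: 32.0
```

send_rows(targets=[{"z": -0.005, "x": 0, "y": 0, "spin": 0, "claw": 30}, {"z": 0, "x": 0, "y": 0, "spin": 0, "claw": 30}])

```text
time_s: 12.75
ee_pos: [0.55, 0.1838, 0.1533]
eef_rot: [3.142, 0.001, -2.933]
force: [-2.1, -1.3, 3.5]
grip_width: 0.0372
grip_force: 32.0
```

send_rows(targets=[{"z": -0.005, "x": 0, "y": 0, "spin": 0, "claw": 30}, {"z": 0, "x": 0, "y": 0, "spin": 0, "claw": 30}])

```text
time_s: 12.95
ee_pos: [0.5502, 0.1839, 0.1531]
eef_rot: [3.142, 0.002, -2.933]
force: [-6.1, -1.3, 12.3]
grip_width: 0.037
grip_force: 32.0
```

send_rows(targets=[{"z": -0.003, "x": 0, "y": 0, "spin": 0, "claw": 30}, {"z": 0, "x": 0, "y": 0, "spin": 0, "claw": 30}])

```text
time_s: 13.15
ee_pos: [0.5502, 0.1839, 0.1531]
eef_rot: [3.142, 0.002, -2.933]
force: [-6.2, -2.7, 16.2]
grip_width: 0.0373
grip_force: 32.0
```

Contact is at TCP z 0.1534, so the axis is at about 0.139. That is within ±5 mm of nominal and agrees with the camera's bracket height, so this is the slot floor (a cheek would be 14 mm or more higher). I'll ease off and release.

send_rows(targets=[{"z": 0.004, "x": -0.002, "y": 0, "spin": 0, "claw": 30}, {"z": 0, "x": 0, "y": 0, "spin": 0, "claw": 30}, {"z": 0, "x": 0, "y": 0, "spin": 0, "claw": 30}])

```text
time_s: 13.45
ee_pos: [0.55, 0.1839, 0.1532]
eef_rot: [-3.142, 0.002, -2.933]
force: [-2.3, -1.4, 9.3]
grip_width: 0.0371
grip_force: 32.0
```

send_rows(targets=[{"z": 0, "x": 0, "y": 0, "spin": 0, "claw": 44}, {"z": 0, "x": 0, "y": 0, "spin": 0, "claw": 50}, {"z": 0, "x": 0, "y": 0, "spin": 0, "claw": 56}, {"z": 0, "x": 0, "y": 0, "spin": 0, "claw": 62}, {"z": 0, "x": 0, "y": 0, "spin": 0, "claw": 70}, {"z": 0, "x": 0, "y": 0, "spin": 0, "claw": 80}, {"z": 0, "x": 0, "y": 0, "spin": 0, "claw": 90}, {"z": 0, "x": 0, "y": 0, "spin": 0, "claw": 90}, {"z": 0, "x": 0, "y": 0, "spin": 0, "claw": 90}, {"z": 0, "x": 0, "y": 0, "spin": 0, "claw": 90}])

```text
time_s: 14.45
ee_pos: [0.5494, 0.1838, 0.1517]
eef_rot: [-3.142, -0.0, -2.933]
force: [-0.7, 1.1, -0.5]
grip_width: 0.0902
grip_force: 0.0
```

send_rows(targets=[{"z": 0.05, "x": 0, "y": 0, "spin": 0, "claw": 90}, {"z": 0.1, "x": 0, "y": 0, "spin": 0, "claw": 90}, {"z": 0.15, "x": 0, "y": 0, "spin": 0, "claw": 90}, {"z": 0.15, "x": 0, "y": 0, "spin": 0, "claw": 90}, {"z": 0.15, "x": 0, "y": 0, "spin": 0, "claw": 90}, {"z": 0.12, "x": 0, "y": 0, "spin": 0, "claw": 90}, {"z": 0, "x": 0, "y": 0, "spin": 0, "claw": 90}, {"z": 0, "x": 0, "y": 0, "spin": 0, "claw": 90}])

```text
time_s: 15.25
ee_pos: [0.5494, 0.1838, 0.2959]
eef_rot: [3.142, 0.001, -2.933]
force: [-0.5, -0.1, -0.5]
grip_width: 0.0899
grip_force: 0.0
```

```bash
python3 - <<'E'
from h import *
o=get_obs();im=camera("wrist");print(o["ee_pos"],o["force"],o["time_s"])
cv2.imwrite("pics/w6c.png",cv2.resize(im[60:260,190:450],None,fx=3,fy=3,interpolation=cv2.INTER_CUBIC))
E
```

```text
[0.54938648 0.18378467 0.29594632] [-0.48028635 -0.13846162 -0.51266475] 15.25
```

View pics/w6c.png

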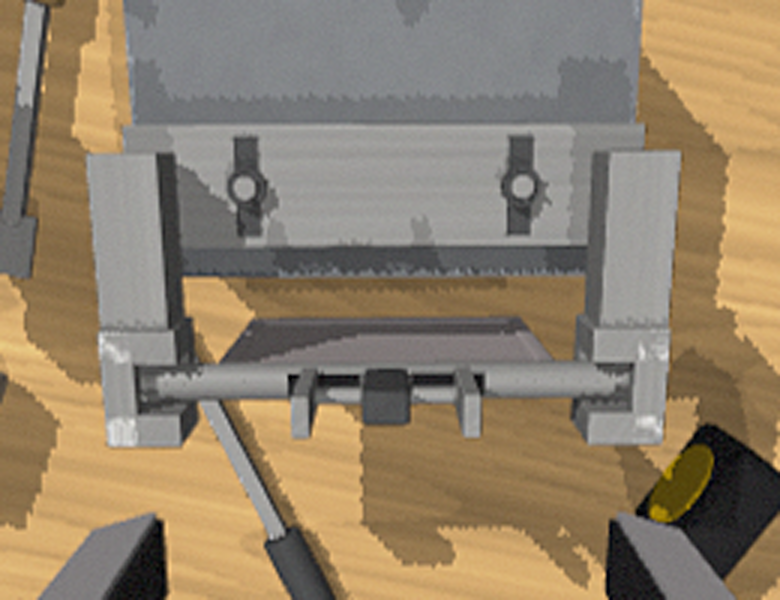

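The last picture shows the door level in the open box's bracket. Both pins run under the lips at (150,382) and (620,380), and the tabs are fully sprung out at columns 291 to 482. The gripper is clear, so I'm handing in.

```bash
python3 -c "
from station import *
print(hand_in())"
```

```text
the job is handed in; nothing more can be done
None
```

The door is off the blanked box and hanging fully home on the other one with both pins sprung out under the lips; the job was handed in at about 15 s with the arm clear, and the verdict was not shown.

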